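Lock a tube offcut in the bench tongs

TASK

Stand the square steel tube offcut upright between the open jaws of the bench tongs, a flat side towards each jaw, and let go of it. Then squeeze the two handles together, both at once, until the resistance gives way and the tongs snap shut and stay locked on the upright tube; leave the wooden block standing where it is.

Things in the scene. Friction and masses are not known exactly. Their poses are not given: they have to be found in the camera images.
- tube: square steel tube offcut: bare dark steel, hollow, open at both ends, 30 x 30 mm outside, wall 3 mm, 120 mm long, about 0.3 kg, loose, standing on end on the bench. Origin at the centre of its lower end; its own z axis runs up along its length, x and y square to its flat sides. On the tongs' base plate its origin is 8 mm above the bench. It may have swapped places with the block.
- block_mid (a point): centre of the hardwood drilling-jig block with three holes, a bystander: 55 (own x) x 30 (own z) mm, 110 mm long (own y, vertical), loose, standing on end on the bench.
- tongs: dark steel bench tongs with two crossing levers, screwed to the bench. Origin on the upright pivot at bench height; z up, +x from the pivot to the jaws, -x to the handles, y across. Base plate 8 mm thick, 136 mm wide, x from -60 to +104 mm; the housing on the pivot is 53 mm high, a spring drum beside it (y = +54 mm) 44 mm.
- jaw_mid (a point): middle of the jaws, on top of the base plate, 70 mm from the pivot (axes as the tongs'); the tube goes here. A jaw plate stands on either side (+y and -y), 46 mm long, 11 to 39 mm above the bench; open, they are 55 mm apart here and each flares 10 degrees, wider away from the pivot. They close equally, push the tube to the middle and grip it at 30 mm.
- lever_left: steel lever whose handle grip is on the +y side; origin on the pivot, axes as the tongs' when open. It turns about z: 0 open, 0.18 rad closed on the tube, 0.20 stop when empty. A spring toggle resists: 2 N on each grip at first, rising to 9 N at 0.07 rad, then falling to none at the dead point, 0.135; beyond it the spring snaps the tongs shut and locks. Let go before it, they spring open.
- lever_right: the other lever, its handle grip on the -y side, a mirror image; it is geared to the left one and turns equally, about -z.
- grip_mid (a point): point midway between the two handle grips (axes as the tongs'), 105 mm from the pivot, 28 mm above the bench. The black ribbed grips lie on either side (+y and -y): 70 mm long, 10 mm thick, 32 mm high, 12 to 44 mm above the bench, which is bare beneath. Over their outsides they measure 65 mm here when open (77 mm at the free ends), 26 mm when locked on the tube.
Mind the look-alikes: they are no part of the job. Several things have the shape of the tube; the one meant has the colours described above.

How it is judged:
On the way, in this order (a step that is already met when the one before it is completed fails the run):
1. the tube stands upright on the base plate between the open jaws, let go (angle between the x axis of lever_left and the x axis of tongs, either way round below 0.05 rad and angle between tube's own z axis and vertical below 0.15 rad and height (world z) of tube between 0.002 and 0.014 m and x of tube in the frame of tongs between 0.05 and 0.09 m and y of tube in the frame of tongs between -0.018 and 0.018 m and contact force between the fingers and tube below 0.3 N), for 0.2 s.
2. the fingers squeeze both handles at once (contact force between the fingers and lever_left above 1.5 N and contact force between the fingers and lever_right above 1.5 N), for 0.04 s.
At the end, for the whole second after the job is handed in: The tongs are locked past their dead point on the tube (closing angle 0.15 to 0.195 rad); the tube stands upright within 0.15 rad, its lower end 48 to 95 mm from the pivot along the tongs, within 12 mm of their middle line and 2 to 18 mm above the bench (angle between the x axis of lever_left and the x axis of tongs, either way round between 0.15 and 0.195 rad and angle between tube's own z axis and vertical below 0.15 rad and height (world z) of tube between 0.002 and 0.018 m and x of tube in the frame of tongs between 0.048 and 0.095 m and y of tube in the frame of tongs between -0.012 and 0.012 m); the robot touches nothing.
It fails at once if the wooden block was moved or knocked over (distance of block_mid from where it was at the start of the episode above 0.02 m).
It also fails if it takes over 54 s, if anything falls off the work surface, if the arm or the gripper's body presses on something with over 40 N, if the wrist force passes 120 N, or if a joint passes its speed limit or range.

ROBOT

A 6-joint arm with a two-finger parallel gripper is mounted at the origin on a cart in front of the work surface, level with it; the furniture and walls round the work are solid. World frame = base frame: x ahead of the robot, y to its left, z up, the work surface at z = 0. Lengths are in m, angles in rad, forces in N, time in s.
With the tool pointing down it reaches from about 0.35 to 0.975 m from the base axis. Payload 4.9 kg.
Tool frame: the origin (TCP) lies between the finger pads; the fingertips stand 11 mm ahead of it and the grasp point (between the pads) lies 8 mm behind it; z points along the fingers, y is the direction in which the jaws open and shut (so a half turn about z gives the same grasp; the last joint's range is limited). The gripper opens to 85 mm and grips with 20 to 120 N. Pads are 22 mm wide; open, the fingers measure 114 mm over their backs; the gripper's body (76 mm by 85 mm) begins 54 mm behind the grasp point. The pads swing forward as they close: fully open they stand 13 mm farther back than shut.
Start: joints at [1.183, 0.053, 1.613, -0, 1.476, -0.119], TCP at [0.166, 0.603, 0.211] pointing down, gripper open.
Joint ranges: [-3.01, 3.01], [-1.01, 2.22], [0.06, 2.58], [-1.02, 4.17], [0.09, 2.62], [-3.14, 3.14]. Speed limits (rad/s): [2.57, 2.57, 3.14, 3.14, 3.14, 3.14].

INTERFACE

Orientations are given as a rotation vector (axis times angle).
In Python, from station import monitor, viewer, ctrl gives the robot as it stands.
- The arm moves only by the tool arm_command, never from a script. Its argument "targets" is a list of rows, each a list of 7 numbers: the shift along the tool's x, y, z in cm, then the turn, a rotation vector about the tool's x, y, z in rad, then the closure, from -1 (fully open) to 1 (shut). A call has 1 to 20 rows; each row is the pose to reach, as a shift and turn from the pose measured when the call began, along the tool's axes at that moment; what a row does not reach only later rows make up. A row lasts 1/10 s, in which the tool goes at most 50 mm and 8.59 degrees, less where a joint would pass 70% of its speed; a pose out of reach is approached as far as the arm can. A call with a gripper value outside its range is refused whole. The fingers move at their own pace and stop on an object; "squeeze" is the grip in N (left out, the last holds). Time passes only in rows, so rows that repeat a pose let the fingers close. It gives the time, the measured TCP pose, the force and the opening at its end, in the units of the state.
- monitor.get_obs(): the state, without advancing time (a new reading comes with each control period).
- viewer.get_image(name): name is "side" or "top"; returns a dict with "pixels" (384x512x3 uint8, blue, green, red), "depth" (384x512 float32, m along the optical axis (not along the pixel's ray), 0 where there is no reading), "K" (3x3 intrinsics, pixels), "R" (3x3) and "t" (3): a world point X has camera coordinates R X + t. Camera axes: x right, y down, z forward; pixel columns grow to the right and rows downward; lengths in m; the calibration is good to about 2 mm. A picture is of the moment at which its call begins.
- ctrl.finish_job(): hands the job in, once; it reports no verdict.
The state is a dict: "t": time; "q": joint angles; "dq": joint speeds; "effort": joint torques, N m; "tool_pos": TCP position; "tool_rot": TCP orientation; "contact_force": force on the tool from outside, world axes, zero at the start; "wrist_torque": the same for the moment, N m; "opening": finger opening in m.
Only numpy, scipy, OpenCV 4.12 (cv2) and the standard library are available. Lean on these libraries where they do the work, as an engineer would, in place of code of your own. Each camera call takes 0.05 s, during which the arm holds its last target.

## Working session

There is one attempt and no reset: what is moved stays moved. The work goes in short steps, Python scripts to look and compute and a tool call to move; the robot and the scene stay as the last step left them, time stands still between calls to the robot, and variables do not carry over. Pictures are saved under pics/ and viewed, and the job is handed in when it is done.

Besides the shell and the picture viewer there is one more tool, called after "Emit:" as name(argument=value, ...), one argument or row to a line, values as JSON. arm_command: Moves the arm, as the interface text tells. Its arguments: {"type":"object","properties":{"targets":{"type":"array"},"squeeze":{"type":"number"}},"required":["targets"]}

```bash
mkdir -p pics
cat > h.py <<'E'
from station import monitor, viewer, ctrl
import numpy as np, cv2
def snap(name,tag):
    d=viewer.get_image(name); np.savez('pics/%s.npz'%tag,**{k:np.asarray(v) for k,v in d.items()})
    cv2.imwrite('pics/%s.png'%tag,d["pixels"]); return d
def load(tag): return dict(np.load('pics/%s.npz'%tag))
def crop(tag,x0,x1,y0,y1,f,out):
    d=load(tag); cv2.imwrite('pics/%s.png'%out,cv2.resize(d["pixels"][y0:y1,x0:x1],None,fx=f,fy=f,interpolation=cv2.INTER_CUBIC))
def pt(d,u,v):
    z=d["depth"][int(round(v)),int(round(u))]
    c=np.linalg.inv(d["K"])@[u,v,1]*z
    return d["R"].T@(c-d["t"])
def ray(d,u,v,h):
    r=d["R"].T@np.linalg.inv(d["K"])@[u,v,1]; o=-d["R"].T@d["t"]
    return o+r*(h-o[2])/r[2]
E
python3 - <<'E'
from h import *
for n in("top","side"):
    d=snap(n,n+"0"); print(n,-d["R"].T@d["t"])
print(monitor.get_obs())
E
```

```text
top [0.41137803 0.00624509 1.32277912]
side [ 0.03689687 -0.77579942  0.56105059]
{'t': 0.1, 'q': array([ 1.18298697e+00,  5.32807550e-02,  1.61418106e+00,  6.09573301e-06,
        1.47600983e+00, -1.19015213e-01]), 'dq': array([-0.00126531, -0.00160144, -0.00199028, -0.00080829,  0.00107758,
       -0.00080805]), 'effort': array([-1.49052667e-04, -3.94908607e+01, -3.71361423e+01, -1.54504914e-04,
        4.02199905e-03,  2.20261671e-05]), 'tool_pos': array([0.16575339, 0.60198195, 0.2093777 ]), 'tool_rot': array([-4.20887759e-01, -3.11278865e+00,  2.85442299e-03]), 'contact_force': array([ 0.27851769, -0.25177971, -1.02536447]), 'wrist_torque': array([ 0.02105307, -0.00471217, -0.04637202]), 'opening': 0.08556647823046859}
```

View pics/top0.png

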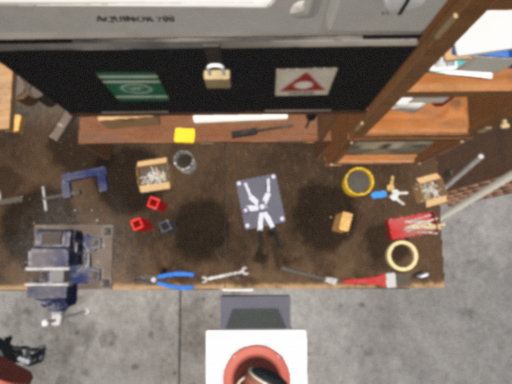

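View pics/side0.png

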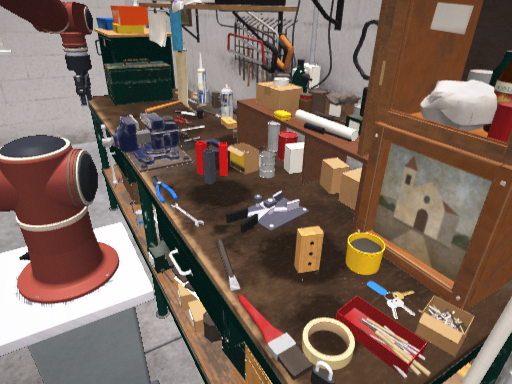

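Run:
```python
from h import *
crop("top0",120,200,180,250,8,"c1")
crop("top0",220,300,165,275,6,"c2")
crop("side0",180,350,130,280,4.5,"c3")
```

```text
(no output)
```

View pics/c1.png

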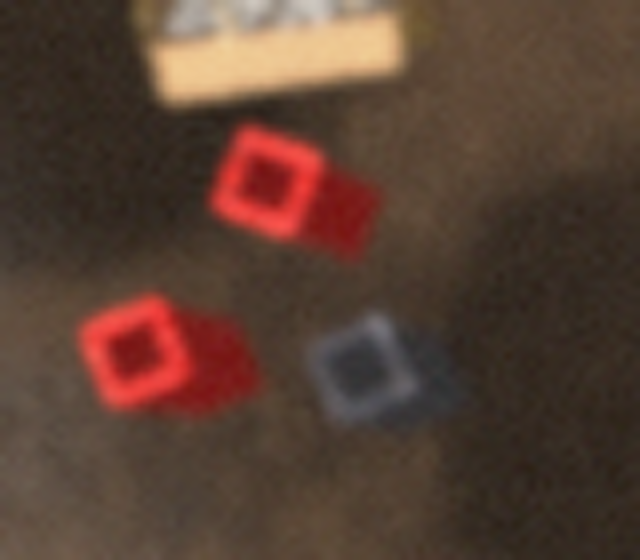

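View pics/c2.png

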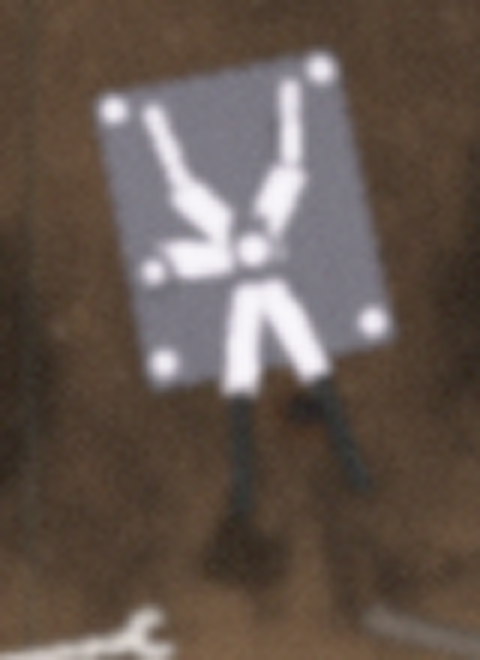

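View pics/c3.png

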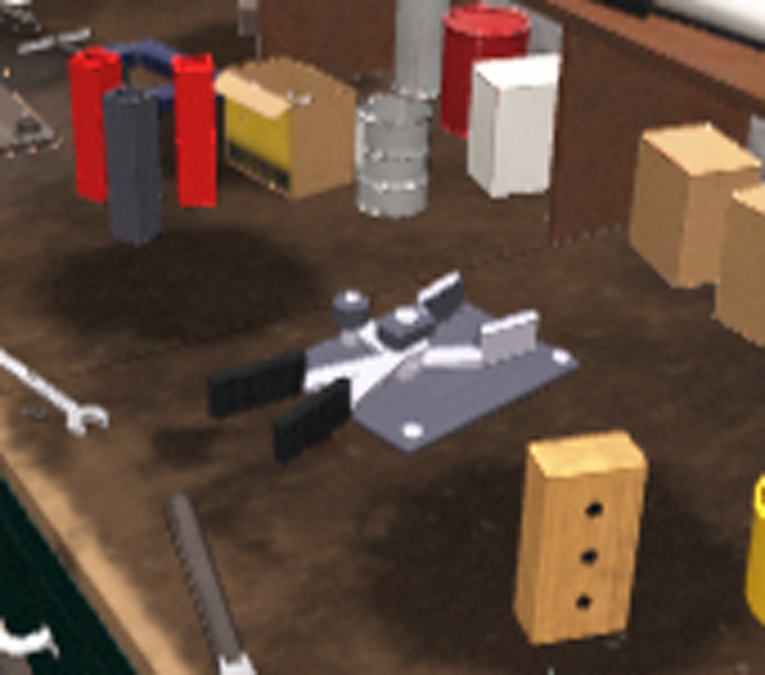

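Run:
```python
from h import *
d=load("top0")
def P(x,y,f,ox,oy): return (x+.5)/f-.5+ox,(y+.5)/f-.5+oy
print("tube")
Q=[]
for c in [(308,360),(378,312),(420,388),(340,425)]:
    p=ray(d,*P(*c,8,120,180),.12); Q.append(p); print(p.round(4))
Q=np.array(Q); print(Q.mean(0)); 
for i in range(4):
    e=Q[(i+1)%4]-Q[i]; print(np.hypot(*e[:2]).round(4), np.degrees(np.arctan2(e[1],e[0])).round(1))
u,v=P(362,368,8,120,180)
for du in range(-6,14,1): 
  print([pt(d,u+du,v+dv)[2].round(3) for dv in (-6,-3,0,3,6)],end=' ')
print("\nplate")
for f,h in (([(97,105),(331,50),(397,338),(152,390)],.008),([(113,110),(320,68),(372,322),(162,363)],.009)):
    S=np.array([ray(d,*P(*c,6,220,165),h) for c in f]); print(S.round(4),S.mean(0))
    for i in range(4):
        e=S[(i+1)%4]-S[i]; print(np.hypot(*e[:2]).round(4), np.degrees(np.arctan2(e[1],e[0])).round(1))
print("pivot",ray(d,*P(252,250,6,220,165),.053),"spring",ray(d,*P(153,271,6,220,165),.044))
for n,c in dict(gl0=(238,398),gl1=(240,515),gr0=(320,383),gr1=(362,485)).items(): print(n,ray(d,*P(*c,6,220,165),.044))
for n,c in dict(jl0=(185,185),jl1=(150,108),jr0=(292,165),jr1=(290,82)).items(): print(n,ray(d,*P(*c,6,220,165),.039))
```

```text
tube
[0.4824 0.2902 0.12  ]
[0.5003 0.2641 0.12  ]
[0.4716 0.2478 0.12  ]
[0.458  0.2777 0.12  ]
[0.47809413 0.26993695 0.12      ]
0.0316 -55.5
0.033 -150.5
0.0328 114.6
0.0275 27.0
[np.float64(0.001), np.float64(0.119), np.float64(0.118), np.float64(0.0), np.float64(0.002)] [np.float64(-0.001), np.float64(0.12), np.float64(0.116), np.float64(0.122), np.float64(0.004)] [np.float64(-0.001), np.float64(0.12), np.float64(0.1), np.float64(0.121), np.float64(0.002)] [np.float64(-0.001), np.float64(0.113), np.float64(0.089), np.float64(0.101), np.float64(0.119)] [np.float64(-0.001), np.float64(0.105), np.float64(0.069), np.float64(0.088), np.float64(0.119)] [np.float64(0.0), np.float64(0.092), np.float64(0.052), np.float64(0.073), np.float64(0.106)] [np.float64(-0.004), np.float64(1.323), np.float64(0.035), np.float64(0.059), np.float64(0.098)] [np.float64(0.12), np.float64(0.074), np.float64(0.019), np.float64(0.039), np.float64(0.084)] [np.float64(0.117), np.float64(0.068), np.float64(0.004), np.float64(0.116), np.float64(0.072)] [np.float64(0.099), np.float64(0.122), np.float64(-0.003)
[... 1113 characters left out ...]
 0.56383659 -0.0200558   0.008     ]
0.1331 -77.1
0.1635 -168.0
0.1368 101.6
0.1604 10.6
[[ 0.6253  0.0518  0.009 ]
 [ 0.6479 -0.0628  0.009 ]
 [ 0.507  -0.0894  0.009 ]
 [ 0.4853  0.0255  0.009 ]] [ 0.56637593 -0.01869978  0.009     ]
0.1168 -78.9
0.1434 -169.3
0.1169 100.7
0.1424 10.6
pivot [ 0.54244753 -0.02317783  0.053     ] spring [0.532494   0.02955113 0.044     ]
gl0 [ 0.4645081  -0.01518492  0.044     ]
gl1 [ 0.4028618 -0.0156722  0.044    ]
gr0 [ 0.47216858 -0.05875729  0.044     ]
gr1 [ 0.41820657 -0.08022307  0.044     ]
jl0 [0.57930469 0.01217952 0.039     ]
jl1 [0.62136872 0.03079227 0.039     ]
jr0 [ 0.58971773 -0.04547314  0.039     ]
jr1 [ 0.63497615 -0.04492191  0.039     ]
```

```bash
cat >> h.py <<'E'
from scipy.spatial.transform import Rotation as Ro
def plan(pos,yaw_y,o=None):
    """pointing straight down, tool y at world angle yaw_y(deg)"""
    o=o or monitor.get_obs(); R0=Ro.from_rotvec(o["tool_rot"])
    a=np.radians(yaw_y); y=np.array([np.cos(a),np.sin(a),0]); z=np.array([0,0,-1.]); x=np.cross(y,z)
    Rt=Ro.from_matrix(np.array([x,y,z]).T)
    s=R0.inv().apply(np.array(pos)-o["tool_pos"])*100; w=(R0.inv()*Rt).as_rotvec()
    yy=R0.as_matrix()[:,1]
    print("cur",o["tool_pos"].round(4),"yaw_y",np.degrees(np.arctan2(yy[1],yy[0])).round(1),"shift",s.round(2),"turn",w.round(3))
E
python3 - <<'E'
from h import *
d=load("side0"); crop("side0",195,245,140,195,12,"c4")
def P(x,y,f,ox,oy): return (x+.5)/f-.5+ox,(y+.5)/f-.5+oy
print(ray(d,*P(132,95,4.5,180,130),.12))
t=load("top0"); K=t["K"]
u,v=np.meshgrid(np.arange(155,182),np.arange(214,238))
W=np.array([[pt(t,a,b) for a,b in zip(r,s)] for r,s in zip(u,v)])
m=(W[...,2]>.108)&(W[...,2]<.13)
r=cv2.minAreaRect(np.array([[a,b] for a,b in zip(u[m],v[m])],np.float32)); print(r, ray(t,*r[0],.12))
plan((.478,.27,.22),-61)
E
```

```text
[0.47721417 0.2674461  0.12      ]
((164.50001525878906, 226.00001525878906), (10.28591251373291, 10.733125686645508), 63.43495178222656) [0.47798339 0.27068769 0.12      ]
cur [0.1658 0.602  0.2094] yaw_y 74.6 shift [-38.92 -23.72  -1.03] turn [-1.000e-03  2.000e-03  2.367e+00]
```

View pics/c4.png

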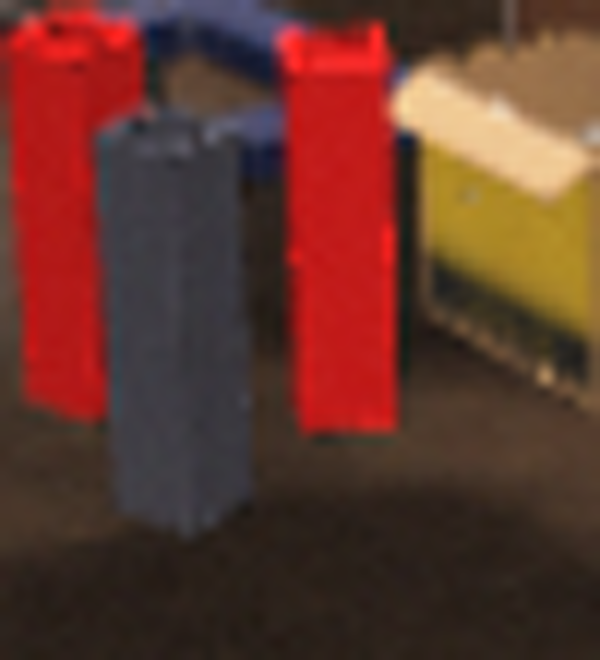

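Run:
```python
from h import *
plan((.478,.2695,.21),118.5)
```

```text
cur [0.1658 0.602  0.2094] yaw_y 74.6 shift [-3.893e+01 -2.376e+01 -3.000e-02] turn [-0.002 -0.001 -0.766]
```

Emit:
arm_command(
  targets=[
    [-5, -3, 0, 0, 0, -0.1, -1],
    [-10, -6, 0, 0, 0, -0.2, -1],
    [-14, -9, 0, 0, 0, -0.3, -1],
    [-18, -12, 0, 0, 0, -0.4, -1],
    [-22, -14, 0, 0, 0, -0.5, -1],
    [-26, -16, 0, 0, 0, -0.6, -1],
    [-30, -18.5, 0, 0, 0, -0.7, -1],
    [-34, -21, 0, 0, 0, -0.766, -1],
    [-37, -22.6, 0, 0, 0, -0.766, -1],
    [-38.93, -23.76, 0, 0, 0, -0.766, -1],
    [-38.93, -23.76, 0, 0, 0, -0.766, -1],
    [-38.93, -23.76, 0, 0, 0, -0.766, -1],
    [-38.93, -23.76, 0, 0, 0, -0.766, -1],
  ],
)

```text
t: 1.4
tool_pos: [0.4772, 0.2702, 0.2094]
tool_rot: [0.774, -3.043, 0.002]
contact_force: [-0.1, -0.0, 0.1]
opening: 0.0854
```

Run:
```python
from h import *
plan((.478,.2695,.08),118.5)
snap("top","top1"); crop("top1",110,210,170,260,7,"c5"); snap("side","side1"); crop("side1",170,270,80,210,5,"c6")
```

```text
cur [0.4772 0.2702 0.2094] yaw_y 118.5 shift [-0.07 -0.09 12.94] turn [-0.001 -0.002  0.001]
```

View pics/c6.png

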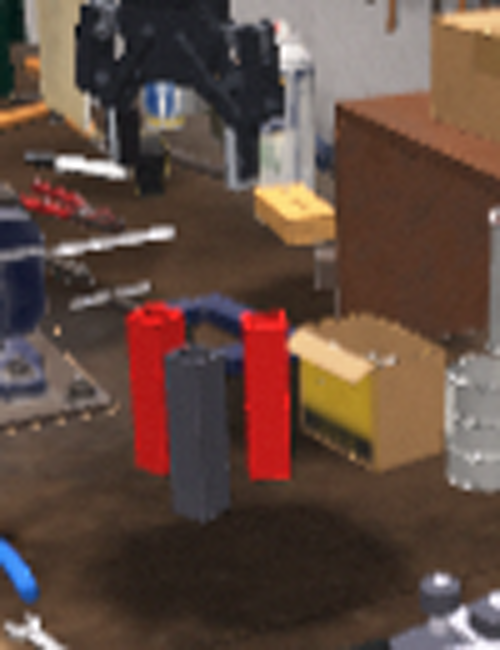

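The gripper hangs above the dark tube (crop 197,430), fingers either side of it and the red look-alikes outside. Now I descend.

Emit:
arm_command(
  targets=[
    [0, 0, 4, 0, 0, 0, -1],
    [0, 0, 8, 0, 0, 0, -1],
    [-0.05, -0.05, 11, 0, 0, 0, -1],
    [-0.05, -0.05, 12.9, 0, 0, 0, -1],
    [-0.05, -0.05, 12.9, 0, 0, 0, -1],
    [-0.05, -0.05, 12.9, 0, 0, 0, -1],
    [-0.05, -0.05, 12.9, 0, 0, 0, -0.4],
    [-0.05, -0.05, 12.9, 0, 0, 0, -0.1],
    [-0.05, -0.05, 12.9, 0, 0, 0, 0.1],
    [-0.05, -0.05, 12.9, 0, 0, 0, 0.3],
    [-0.05, -0.05, 12.9, 0, 0, 0, 0.6],
    [-0.05, -0.05, 12.9, 0, 0, 0, 1],
    [-0.05, -0.05, 12.9, 0, 0, 0, 1],
    [-0.05, -0.05, 12.9, 0, 0, 0, 1],
  ],
  squeeze=40,
)

```text
t: 2.9
tool_pos: [0.4784, 0.2704, 0.0818]
tool_rot: [-0.775, 3.044, -0.001]
contact_force: [-1.1, 1.4, 5.6]
opening: 0.03
```

Run:
```python
from h import *
o=monitor.get_obs(); print(o["tool_pos"],o["opening"],o["contact_force"])
snap("side","side2"); crop("side2",170,270,80,210,5,"c7")
snap("top","top2")
```

```text
[0.47839756 0.27044555 0.08176968] 0.029957413962517068 [-1.06387149  1.37429507  5.58551787]
```

View pics/c7.png

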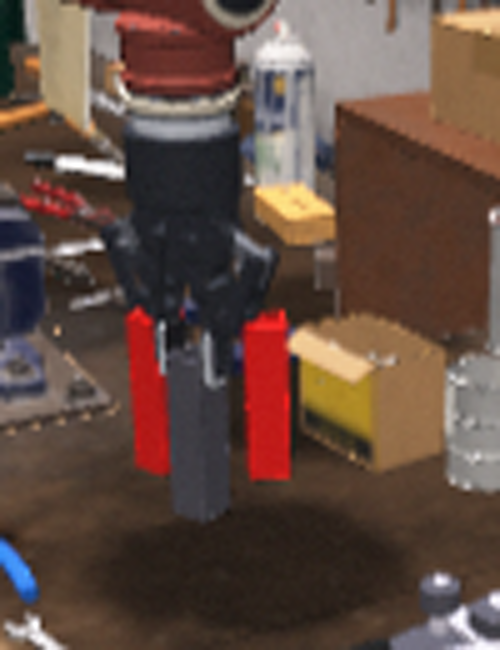

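The grip reads 30 mm, so the pads are flat on the tube's faces. Now I lift and carry it.

Emit:
arm_command(
  targets=[
    [0, 0, -2, 0, 0, 0, 1],
    [0, 0, -5, 0, 0, 0, 1],
    [0, 0, -8, 0, 0, 0, 1],
    [0, 0, -8, 0, 0, 0, 1],
    [0, 0, -8, 0, 0, 0, 1],
  ],
)

```text
t: 3.5
tool_pos: [0.4779, 0.2702, 0.1605]
tool_rot: [0.775, -3.044, 0.002]
contact_force: [0.1, 0.8, -3.2]
opening: 0.0299
```

Run:
```python
from h import *
o=monitor.get_obs(); print(o["opening"],o["contact_force"])
plan((.6117,-.0099,.1618),101)
```

```text
0.02991129683067745 [ 0.06720884  0.84234116 -3.22079136]
cur [0.4779 0.2702 0.1605] yaw_y 118.6 shift [  1.65 -31.    -0.1 ] turn [-0.001 -0.001  0.307]
```

Emit:
arm_command(
  targets=[
    [0, -2, 0, 0, 0, 0.03, 1],
    [0.3, -5, 0, 0, 0, 0.07, 1],
    [0.5, -8, 0, 0, 0, 0.11, 1],
    [0.7, -11, 0, 0, 0, 0.15, 1],
    [0.9, -14, 0, 0, 0, 0.19, 1],
    [1, -17, 0, 0, 0, 0.23, 1],
    [1.2, -20, 0, 0, 0, 0.26, 1],
    [1.4, -23, 0, 0, 0, 0.29, 1],
    [1.5, -26, 0, 0, 0, 0.307, 1],
    [1.6, -28.5, 0, 0, 0, 0.307, 1],
    [1.65, -30, 0, 0, 0, 0.307, 1],
    [1.65, -31, 0, 0, 0, 0.307, 1],
    [1.65, -31, 0, 0, 0, 0.307, 1],
    [1.65, -31, 0, 0, 0, 0.307, 1],
    [1.65, -31, 0, 0, 0, 0.307, 1],
  ],
)

```text
t: 5.0
tool_pos: [0.6113, -0.0089, 0.1606]
tool_rot: [0.302, -3.126, 0.001]
contact_force: [0.9, 0.1, -2.9]
opening: 0.0297
```

Run:
```python
from h import *
o=monitor.get_obs(); print(o["opening"],o["contact_force"])
plan((.6117,-.0099,.0898),101)
snap("side","side3"); crop("side3",215,345,80,240,4,"c8")
snap("top","top3"); crop("top3",200,320,130,260,5,"c9")
```

```text
0.029745994460430126 [ 0.89927867  0.13061257 -2.85626421]
cur [ 0.6113 -0.0089  0.1606] yaw_y 101.1 shift [-0.02 -0.1   7.08] turn [-0.001 -0.001  0.001]
```

View pics/c8.png

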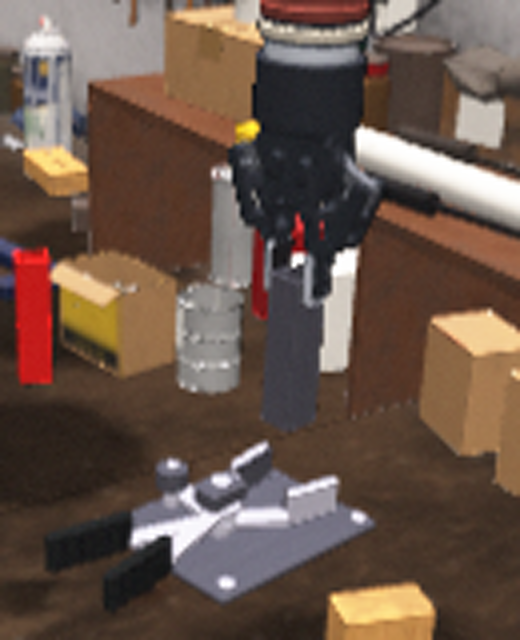

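View pics/c9.png

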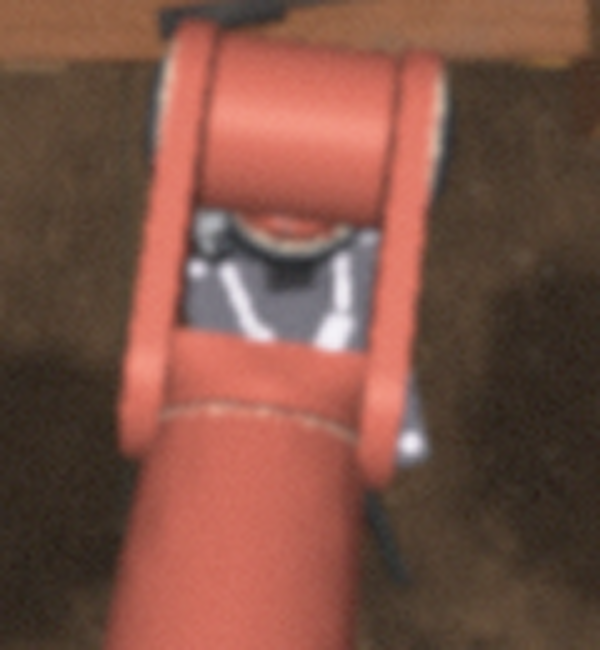

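The tube hangs over the jaws (side crop: its lower end at (290,425), the jaw gap at about (275,500)). Lowering it most of the way.

Emit:
arm_command(
  targets=[
    [0, -0.1, 1, 0, 0, 0, 1],
    [0, -0.1, 2.5, 0, 0, 0, 1],
    [0, -0.1, 4, 0, 0, 0, 1],
    [0, -0.1, 5.2, 0, 0, 0, 1],
    [0, -0.1, 6.2, 0, 0, 0, 1],
    [0, -0.1, 6.6, 0, 0, 0, 1],
    [0, -0.1, 6.6, 0, 0, 0, 1],
  ],
)

```text
t: 5.8
tool_pos: [0.6112, -0.0101, 0.0939]
tool_rot: [0.302, -3.125, 0.001]
contact_force: [-0.4, -0.3, -2.9]
opening: 0.0294
```

Run:
```python
from h import *
plan((.6117,-.0099,.0898),101)
snap("side","side4"); crop("side4",225,315,140,240,6,"c10")
```

```text
cur [ 0.6112 -0.0101  0.0939] yaw_y 101.0 shift [-0.06  0.01  0.41] turn [-0.    -0.002  0.001]
```

View pics/c10.png

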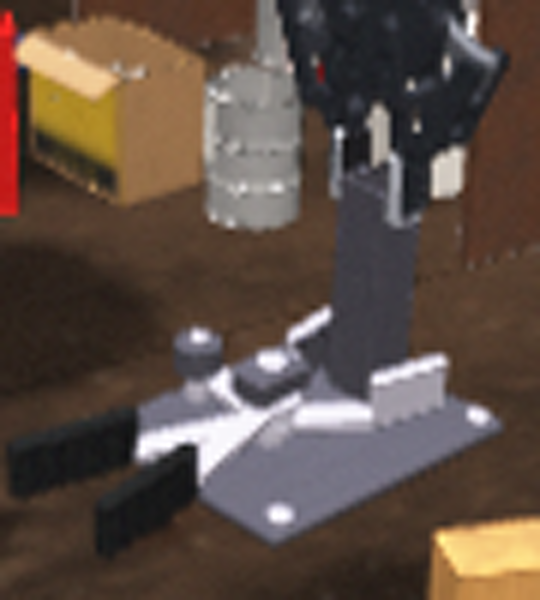

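The tube stands between the jaws, its foot at about crop (365,390), just above the plate. Setting it down.

Emit:
arm_command(
  targets=[
    [0, 0, 0.2, 0, 0, 0, 1],
    [0, 0, 0.35, 0, 0, 0, 1],
    [0, 0, 0.45, 0, 0, 0, 1],
    [0, 0, 0.45, 0, 0, 0, 1],
  ],
)

```text
t: 6.25
tool_pos: [0.6117, -0.0101, 0.0904]
tool_rot: [0.302, -3.127, 0.001]
contact_force: [-0.1, -0.6, -3.2]
opening: 0.0299
```

Emit:
arm_command(
  targets=[
    [0, 0, 0.1, 0, 0, 0, 1],
    [0, 0, 0.15, 0, 0, 0, 1],
    [0, 0, 0.15, 0, 0, 0, 1],
  ],
)

```text
t: 6.55
tool_pos: [0.6123, -0.01, 0.0899]
tool_rot: [-0.302, 3.126, -0.002]
contact_force: [-1.0, 1.0, 2.7]
opening: 0.0295
```

Contact: the force went from -3.2 to +2.7 N. Opening gradually, then retreating upward.

Emit:
arm_command(
  targets=[
    [0, 0, 0, 0, 0, 0, 0.3],
    [0, 0, 0, 0, 0, 0, 0.1],
    [0, 0, 0, 0, 0, 0, -0.1],
    [0, 0, 0, 0, 0, 0, -0.4],
    [0, 0, 0, 0, 0, 0, -1],
    [0, 0, 0, 0, 0, 0, -1],
    [0, 0, 0, 0, 0, 0, -1],
    [0, 0, -2, 0, 0, 0, -1],
    [0, 0, -5, 0, 0, 0, -1],
    [0, 0, -9, 0, 0, 0, -1],
    [0, 0, -12, 0, 0, 0, -1],
    [0, 0, -12, 0, 0, 0, -1],
  ],
)

```text
t: 7.75
tool_pos: [0.6153, -0.0104, 0.2167]
tool_rot: [-0.301, 3.116, -0.005]
contact_force: [-0.0, -0.9, 0.6]
opening: 0.0852
```

Run:
```python
from h import *
plan((.44,-.0433,.21),101)
snap("side","side5"); crop("side5",215,335,120,260,4.5,"c11")
snap("top","top5"); crop("top5",200,320,130,260,5,"c12")
```

```text
cur [ 0.6153 -0.0104  0.2167] yaw_y 101.1 shift [17.85  0.13  0.48] turn [-0.005  0.011  0.001]
```

View pics/c11.png

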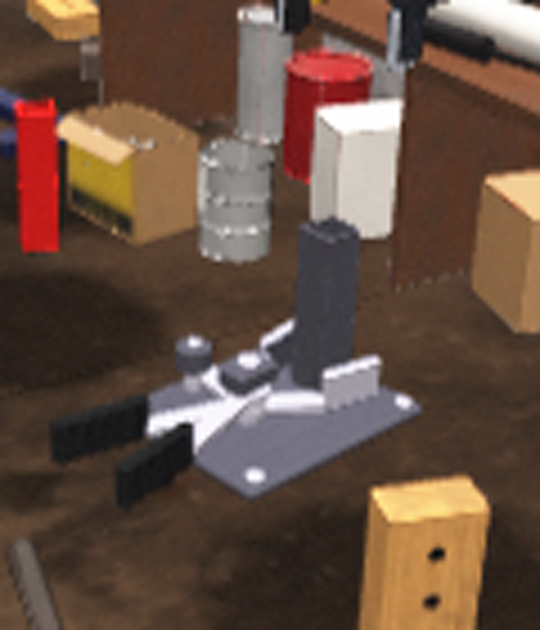

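The tube stands upright between the open jaws, the fingers clear above it. Moving over the handles.

Emit:
arm_command(
  targets=[
    [3, 0, 0.2, 0, 0, 0, -1],
    [7, 0, 0.3, 0, 0, 0, -1],
    [11, 0.1, 0.4, 0, 0, 0, -1],
    [14, 0.1, 0.5, 0, 0, 0, -1],
    [16.5, 0.1, 0.5, -0.005, 0.01, 0, -1],
    [17.85, 0.13, 0.5, -0.005, 0.01, 0, -1],
    [17.85, 0.13, 0.5, -0.005, 0.01, 0, -1],
    [17.85, 0.13, 0.5, -0.005, 0.01, 0, -1],
  ],
)

```text
t: 8.65
tool_pos: [0.4368, -0.0428, 0.204]
tool_rot: [0.301, -3.118, -0.005]
contact_force: [0.9, -1.0, 0.1]
opening: 0.0853
```

Run:
```python
from h import *
plan((.44,-.0433,.07),101)
snap("side","side6"); crop("side6",195,315,130,260,4.5,"c13")
snap("top","top6"); crop("top6",200,320,130,260,5,"c14")
```

```text
cur [ 0.4368 -0.0428  0.204 ] yaw_y 101.0 shift [-0.42 -0.17 13.4 ] turn [ 0.004 -0.009  0.001]
```

View pics/c13.png

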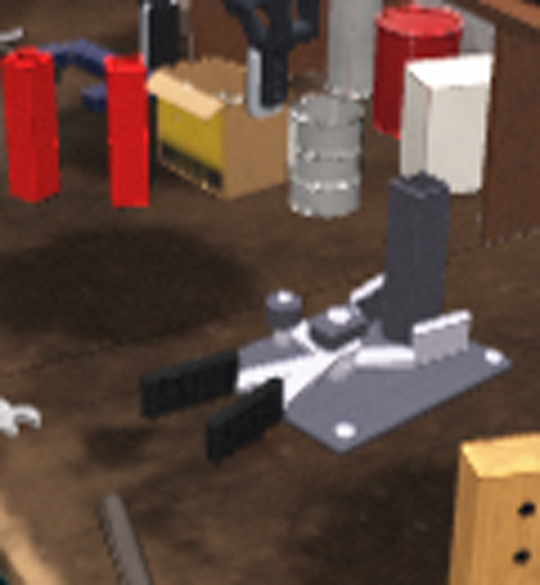

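View pics/c14.png

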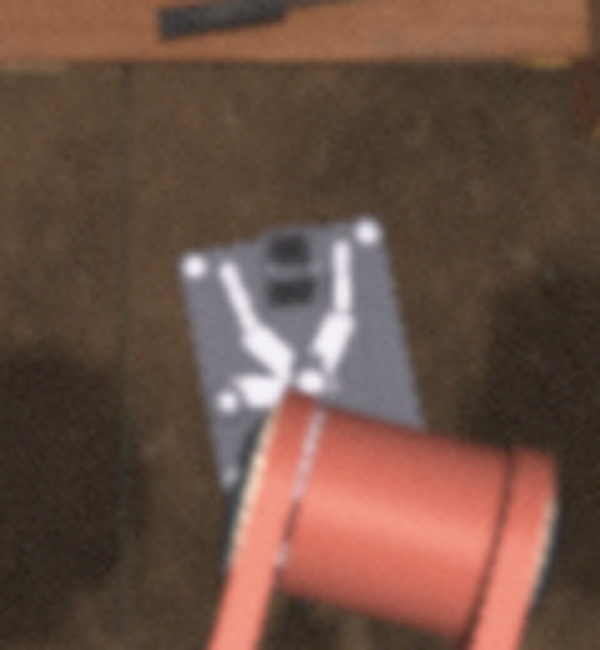

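Emit:
arm_command(
  targets=[
    [-0.4, -0.17, 3, 0.004, -0.009, 0, -1],
    [-0.4, -0.17, 6, 0.004, -0.009, 0, -1],
    [-0.4, -0.17, 9, 0.004, -0.009, 0, -1],
    [-0.4, -0.17, 11, 0.004, -0.009, 0, -1],
    [-0.4, -0.17, 11.5, 0.004, -0.009, 0, -1],
    [-0.4, -0.17, 11.5, 0.004, -0.009, 0, -1],
  ],
)

```text
t: 9.35
tool_pos: [0.4403, -0.0431, 0.0888]
tool_rot: [0.303, -3.125, -0.001]
contact_force: [-0.3, 0.5, 0.8]
opening: 0.0854
```

Run:
```python
from h import *
plan((.44,-.0433,.022),101)
snap("side","side7"); crop("side7",200,290,160,250,6.5,"c15")
```

```text
cur [ 0.4403 -0.0431  0.0888] yaw_y 101.1 shift [ 0.02 -0.02  6.68] turn [ 0.001 -0.002  0.001]
```

View pics/c15.png

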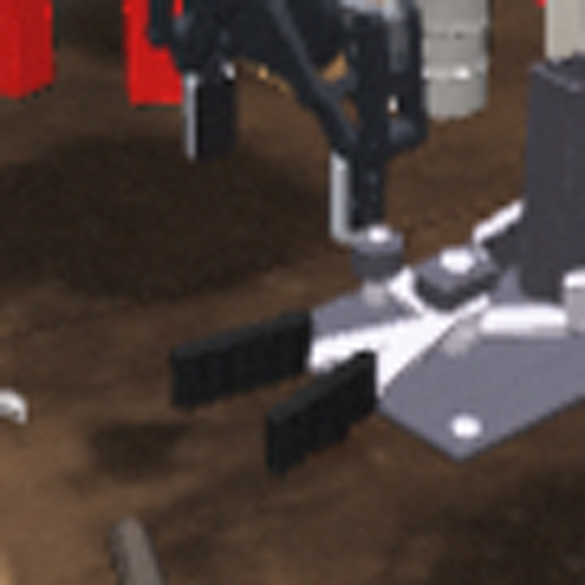

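Run:
```python
from h import *
d=load("side7")
def pr(X): c=d["R"]@X+d["t"]; p=d["K"]@c; return p[:2]/p[2]
def cr(p): return ((p-[200,160]+.5)*6.5-.5).round(0)
a=np.radians(11);R=np.array([[np.cos(a),-np.sin(a),0],[np.sin(a),np.cos(a),0],[0,0,1]]);o=np.array([.543,-.0233,0])
for n,L in dict(Lfree_out=(-.14,.0385,.044),Rfree_out=(-.14,-.0385,.044),Rfree_bot=(-.14,-.0385,.012),Lfree_bot=(-.14,.0385,.012),Rnear=(-.07,-.0265,.044),pivot=(0,0,.053),spring=(0,.054,.044)).items(): print(n,cr(pr(R@L+o)))
```

```text
Lfree_out [166. 348.]
Rfree_out [280. 422.]
Rfree_bot [280. 487.]
Lfree_bot [168. 410.]
Rnear [387. 353.]
pivot [462. 261.]
spring [382. 234.]
```

Projected model points match the picture to within a pixel: pivot (458,261) against (462,261), spring drum (376,236) against (382,234). Going down around the grips.

Emit:
arm_command(
  targets=[
    [0, 0, 1.5, 0, 0, 0, -1],
    [0, 0, 3, 0, 0, 0, -1],
    [0, 0, 4.2, 0, 0, 0, -1],
    [0, 0, 5.2, 0, 0, 0, -1],
    [0, 0, 6, 0, 0, 0, -1],
    [0, 0, 6.6, 0, 0, 0, -1],
    [0, 0, 6.6, 0, 0, 0, -1],
  ],
)

```text
t: 10.1
tool_pos: [0.4407, -0.0433, 0.0233]
tool_rot: [0.303, -3.126, -0.001]
contact_force: [0.0, -0.8, 0.3]
opening: 0.0854
```

Run:
```python
from h import *
plan((.44,-.0433,.022),101)
o=monitor.get_obs(); print(o["contact_force"])
snap("side","side8"); crop("side8",200,290,160,250,6.5,"c16")
```

```text
cur [ 0.4407 -0.0433  0.0233] yaw_y 101.1 shift [0.07 0.01 0.13] turn [ 0.001 -0.001  0.001]
[ 0.02611564 -0.81344646  0.25795259]
```

View pics/c16.png

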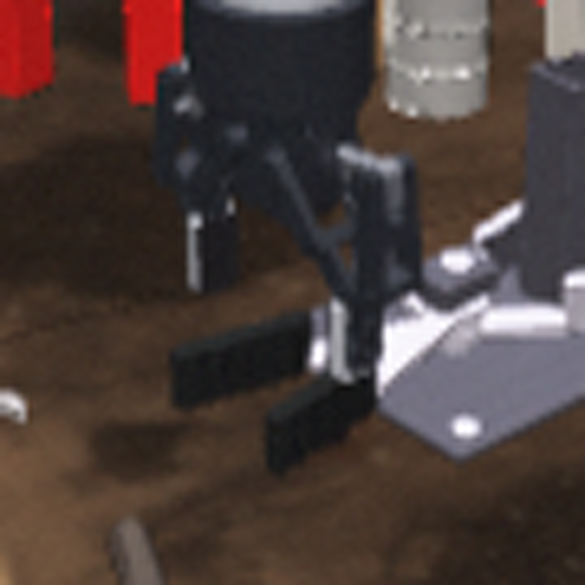

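```bash
python3 - <<'E'
from h import *
d=load("side8")
def pr(X): c=d["R"]@X+d["t"]; p=d["K"]@c; return p[:2]/p[2]
def cr(p): return ((p-[200,160]+.5)*6.5-.5).round(0)
o=monitor.get_obs(); Rt=Ro.from_rotvec(o["tool_rot"]).as_matrix()
for z in (-.002,.011):
  for y in(-.057,-.0427,.0427,.057):
    for x in (-.011,.011): print((x,y,z),(Rt@[x,y,z]+o["tool_pos"]).round(3),cr(pr(Rt@[x,y,z]+o["tool_pos"])))
a=np.radians(11);R=np.array([[np.cos(a),-np.sin(a),0],[np.sin(a),np.cos(a),0],[0,0,1]]);oo=np.array([.543,-.0233,0])
for n,L in dict(Lmid=(-.105,.0325,.044),Lmidb=(-.105,.0325,.012),Rmid=(-.105,-.0325,.044),Rb=(-.105,-.0325,.012)).items(): print(n,cr(pr(R@L+oo)))
W=lambda u,v: pt(d,200+(u+.5)/6.5-.5,160+(v+.5)/6.5-.5).round(4)
for c in [(360,350),(360,365),(340,360),(210,270),(205,250),(195,265),(320,420),(225,370)]: print(c,W(*c))
E
python3 - <<'E'
import sys; sys.path.insert(0,'.')
import os; os.chdir('.')
from h import *
crop("side8",220,270,175,240,12,"c17")
E
```

```text
(-0.011, -0.057, -0.002) [ 0.463 -0.097  0.026] [395. 437.]
(0.011, -0.057, -0.002) [ 0.441 -0.101  0.026] [356. 456.]
(-0.011, -0.0427, -0.002) [ 0.46  -0.083  0.026] [372. 423.]
(0.011, -0.0427, -0.002) [ 0.439 -0.087  0.026] [333. 442.]
(-0.011, 0.0427, -0.002) [0.444 0.001 0.026] [245. 343.]
(0.011, 0.0427, -0.002) [ 0.422 -0.004  0.026] [207. 360.]
(-0.011, 0.057, -0.002) [0.441 0.015 0.026] [225. 331.]
(0.011, 0.057, -0.002) [0.419 0.01  0.026] [187. 347.]
(-0.011, -0.057, 0.011) [ 0.463 -0.097  0.013] [394. 462.]
(0.011, -0.057, 0.011) [ 0.441 -0.101  0.013] [355. 482.]
(-0.011, -0.0427, 0.011) [ 0.46  -0.083  0.013] [372. 448.]
(0.011, -0.0427, 0.011) [ 0.439 -0.087  0.013] [333. 467.]
(-0.011, 0.0427, 0.011) [0.444 0.001 0.013] [246. 368.]
(0.011, 0.0427, 0.011) [ 0.422 -0.004  0.013] [207. 385.]
(-0.011, 0.057, 0.011) [0.441 0.015 0.013] [226. 355.]
(0.011, 0.057, 0.011) [0.419 0.01  0.013] [188. 372.]
Lmid [238. 326.]
Lmidb [239. 388.]
Rmid [335. 387.]
Rb [334. 450.]
(360, 350) [ 0.4442 -0.0988  0.0754]
(360, 365) [ 0.444  -0.0992  0.0685]
(340, 360) [ 0.4383 -0.0927  0.0691]
(210, 270) [ 0.4256 -0.0015  0.0697]
(205, 250) [ 0.4235 -0.0013  0.0803]
(195, 265) [ 0.4184 -0.0015  0.0743]
(320, 420) [ 0.439  -0.0755  0.0297]
(225, 370) [ 0.4217 -0.0218  0.0306]
```

View pics/c17.png

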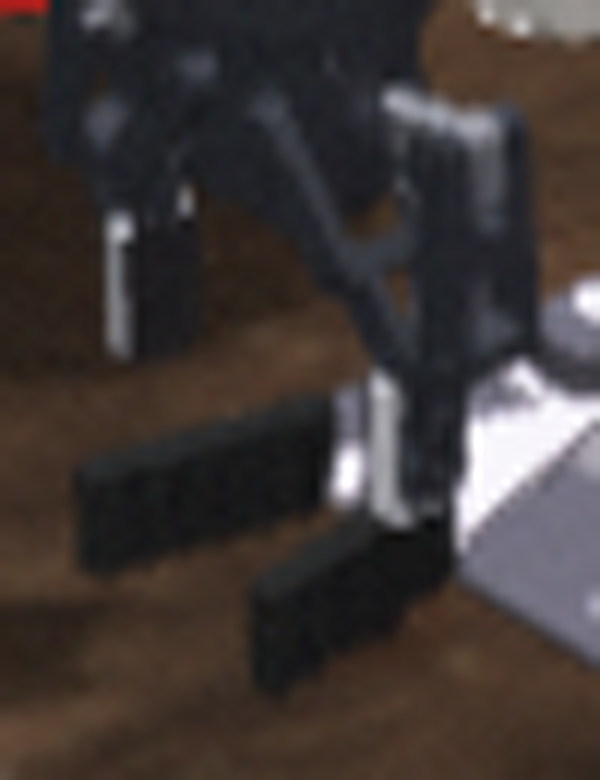

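Run:
```python
from h import *
o=monitor.get_obs(); print(o["t"],o["tool_pos"],o["q"],o["contact_force"])
d=snap("side","side9"); crop("side9",200,290,140,250,5.4,"c18")
o=monitor.get_obs(); print(o["t"],o["tool_pos"])
for tag,cols in (("side9",range(200,290)),("side7",range(200,290)),("side2",range(180,235))):
    d=load(tag)
    # lowest z of points near fingers region
    for c in cols:
        pass
d=load("side9")
for u in (230,232,234): print(u,[(v,)+tuple(pt(d,u,v).round(3)) for v in range(196,212,2)])
for u in (254,255,256): print(u,[(v,)+tuple(pt(d,u,v).round(3)) for v in range(208,228,2)])
```

```text
10.15 [ 0.4411177  -0.04336154  0.02386914] [-2.66328222e-01 -1.97137936e-01  2.18003023e+00  2.37625219e-04
  1.15875463e+00 -2.03064195e+00] [ 0.27460265 -0.58046415 -0.63680876]
10.2 [ 0.44145862 -0.04345591  0.02426933]
230 [(196, np.float64(0.42), np.float64(-0.002), np.float64(0.088)), (198, np.float64(0.419), np.float64(-0.003), np.float64(0.082)), (200, np.float64(0.419), np.float64(-0.003), np.float64(0.076)), (202, np.float64(0.42), np.float64(-0.001), np.float64(0.068)), (204, np.float64(0.42), np.float64(-0.001), np.float64(0.062)), (206, np.float64(0.462), np.float64(0.085), np.float64(-0.001)), (208, np.float64(0.456), np.float64(0.073), np.float64(-0.0)), (210, np.float64(0.45), np.float64(0.062), np.float64(0.0))]
232 [(196, np.float64(0.425), np.float64(-0.004), np.float64(0.088)), (198, np.float64(0.426), np.float64(-0.002), np.float64(0.08)), (200, np.float64(0.426), np.float64(-0.002), np.float64(0.073)), (202, np.float64(0.425), np.float64(-0.002), np.float64(0.067)), (204, np.float64(0.426), np.float64(-0.002), np.float64(0.06)), (206, np.float64(0.468), np.floa
[... 1936 characters left out ...]
.472), np.float64(-0.054), np.float64(0.001))]
256 [(208, np.float64(0.448), np.float64(-0.098), np.float64(0.091)), (210, np.float64(0.445), np.float64(-0.103), np.float64(0.088)), (212, np.float64(0.448), np.float64(-0.097), np.float64(0.078)), (214, np.float64(0.448), np.float64(-0.097), np.float64(0.071)), (216, np.float64(0.45), np.float64(-0.095), np.float64(0.063)), (218, np.float64(0.469), np.float64(-0.063), np.float64(0.034)), (220, np.float64(0.468), np.float64(-0.066), np.float64(0.029)), (222, np.float64(0.469), np.float64(-0.064), np.float64(0.021)), (224, np.float64(0.482), np.float64(-0.043), np.float64(-0.002)), (226, np.float64(0.475), np.float64(-0.055), np.float64(-0.0))]
```

View pics/c18.png

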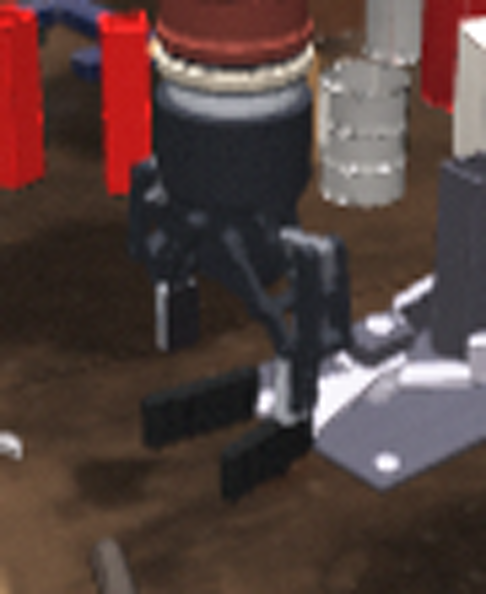

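Run:
```python
from h import *
# joints axis check: fingertip lowest height in each picture, cluster of depth points near the tool xy
for tag,p in (("side1",(.4772,.2702,.2094)),("side2",(.4784,.2704,.0818)),("side3",(.6113,-.0089,.1606)),("side4",(.6112,-.0101,.0939)),("side5",(.6153,-.0104,.2167)),("side6",(.4368,-.0428,.204)),("side7",(.4403,-.0431,.0888)),("side8",(.4407,-.0433,.0233))):
    d=load(tag); z=d["depth"]; v,u=np.nonzero(z>0); c=np.linalg.inv(d["K"])@np.vstack([u,v,np.ones(len(u))])*z[v,u]
    X=(d["R"].T@(c-d["t"][:,None])).T
    px=d["pixels"][v,u]
    r=np.hypot(X[:,0]-p[0],X[:,1]-p[1])
    m=(r<.075)&(r>(.028))&(X[:,2]>.05)
    zz=np.sort(X[m,2]); 
    h=np.histogram(zz,np.arange(0.05,.4,.01))[0]
    print(tag,p[2],h)
```

```text
side1 0.2094 [26 21 24 25 25 26 25  0  0  0  0  0  0  0  0  0  0  0  0 22 40 42 46 44
 94 97 84 83 88 82 38 78 89 84]
side2 0.0818 [25 21 25 22 20 21 24  4  2 15 43 34 45 50 62 65 32 23 67 72 73 69 85 54
 79 72 76 83 64 88 74 73 70 75]
side3 0.1606 [  9   0   0   0   0   0   0   0   0   0   0   0   0   0   5   7   9  22
  64  49  65  61  99  73  48  38  99 103 102 108 122  82 115 106]
side4 0.0939 [ 13   0   0   0   0   0   0   2   8   3  11  49  41  57  57  74  92  45
  23  77  94  88 102 120  72  93  97 106  98  78  79  98 111 124]
side5 0.2167 [  8   0   0   0   0   0   0   0   0   0   0   0   0   0   0   0   0   0
   0   0  42  53  55  53  77 119 117 117 112 119  86  69 110 114]
side6 0.204 [  0   0   0   0   0   0   0   0   0   0   0   0   0   0   0   0   0   0
  14  55  67  66  66  99 128 129 132 123 142  60 107 138 141 143]
side7 0.0888 [  0   0   0   0   0   0   0  29  50  54  57  50 105 117 101  99 113 101
  50 109 116 114 118 151  83 127 130 120 116  52 116 144 172 180]
side8 0.0233 [ 12  42  50  49  44  70  98  98 103  91 103  46  80 102 105 104 146  74
 107  98 126 108  56  62 114 137 157 166 170 175 173 178 134  75]
```

The depth picture shows the open fingertips at z≈0.058, while the reported TCP is 0.024. The same ~32 mm offset shows in every earlier picture, so I'll trust the camera and go lower in steps, watching the force.

Emit:
arm_command(
  targets=[
    [0.1, 0, 0.5, 0, 0, 0, -1],
    [0.1, 0, 1, 0, 0, 0, -1],
    [0.1, 0, 1.5, 0, 0, 0, -1],
    [0.1, 0, 2, 0, 0, 0, -1],
    [0.1, 0, 2, 0, 0, 0, -1],
  ],
)

```text
t: 10.7
tool_pos: [0.4396, -0.0434, 0.0032]
tool_rot: [0.303, -3.126, -0.001]
contact_force: [-0.0, -0.4, -0.5]
opening: 0.0852
```

```bash
cat >> h.py <<'E'
def tips(tag,p):
    d=load(tag); z=d["depth"]; v,u=np.nonzero(z>0); c=np.linalg.inv(d["K"])@np.vstack([u,v,np.ones(len(u))])*z[v,u]
    X=(d["R"].T@(c-d["t"][:,None])).T
    ax=np.array([np.cos(np.radians(101)),np.sin(np.radians(101))])
    s=(X[:,:2]-p[:2])@ax; w=(X[:,:2]-p[:2])@[ax[1],-ax[0]]
    for lo,hi in((-.064,-.038),(.036,.062)):
        m=(s>lo)&(s<hi)&(abs(w)<.012)&(X[:,2]<.15); print(lo,np.histogram(X[m,2],np.arange(-.005,.15,.005))[0])
E
python3 - <<'E'
from h import *
o=monitor.get_obs(); print(o["t"],o["tool_pos"],o["contact_force"])
snap("side","side10"); crop("side10",200,290,140,250,5.4,"c19"); tips("side10",o["tool_pos"])
plan((.44,-.0433,-.008),101)
E
```

```text
10.7 [ 0.4396449  -0.04342337  0.00320621] [-0.04851559 -0.36532277 -0.48870662]
-0.064 [38  6  0  0  0  0  0  0  4  6  8 11 10 11 13  5  2  2  4  3  6  8  0  1
  2  2  6  7 20  6]
0.036 [11  1  0  0  0  0  0  0  5  9 11  8 11 11  9 11 10  4  4  5  0  3  7  5
  5  1  9  2  5  4]
cur [ 0.44   -0.0435  0.0036] yaw_y 101.1 shift [-0.    0.02  1.16] turn [ 0.    -0.     0.001]
```

View pics/c19.png

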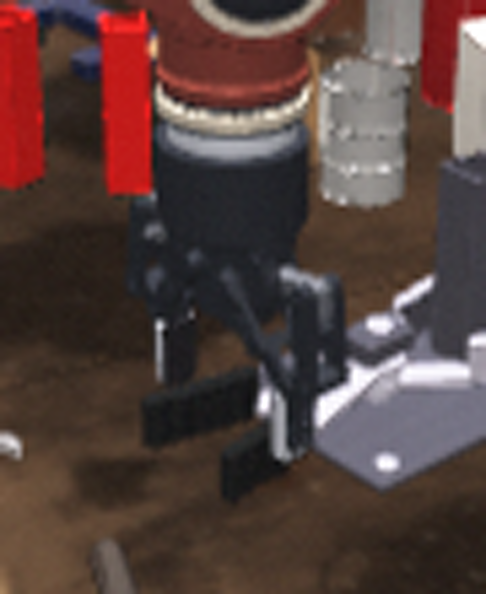

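Tips are now at about 0.037, outside both grips (right finger tip at crop (290,455), left at (178,380)), with no contact force. Lowering 1 cm more, then closing gradually.

Emit:
arm_command(
  targets=[
    [0, 0, 0.5, 0, 0, 0, -1],
    [0, 0, 1, 0, 0, 0, -1],
    [0, 0, 1, 0, 0, 0, -1],
    [0, 0, 1, 0, 0, 0, -0.7],
    [0, 0, 1, 0, 0, 0, -0.55],
    [0, 0, 1, 0, 0, 0, -0.5],
  ],
  squeeze=40,
)

```text
t: 11.35
tool_pos: [0.4397, -0.042, -0.006]
tool_rot: [0.302, -3.126, -0.007]
contact_force: [-3.1, 6.3, 4.3]
opening: 0.0644
```

Run:
```python
from h import *
o=monitor.get_obs(); print(o["t"],o["tool_pos"],o["contact_force"],o["opening"])
snap("side","side11"); crop("side11",200,290,140,250,5.4,"c20"); tips("side11",o["tool_pos"])
```

```text
11.35 [ 0.43972083 -0.04201257 -0.00597541] [-3.05267744  6.31555102  4.32047155] 0.06440056308769537
-0.064 [38  7  0  0  0  3  5 10  9  8 10  9  4  1  7 12 17  6  2  1  3  1  0  1
  8 28  9  1  3  2]
0.036 [5 0 0 0 0 0 0 0 0 0 0 1 1 2 6 2 6 3 2 5 9 5 4 8 5 4 2 0 0 0]
```

View pics/c20.png

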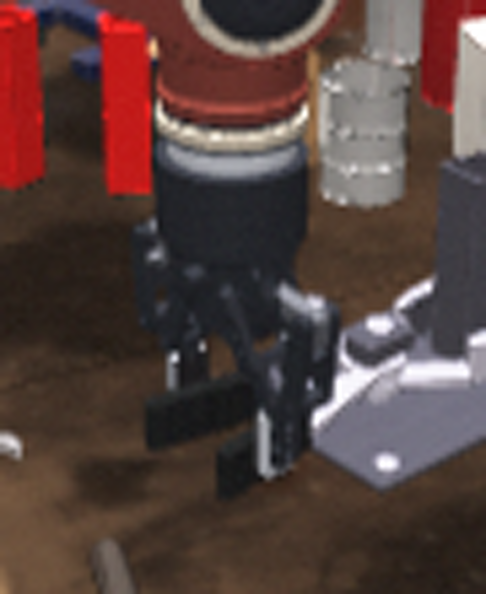

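Both fingers are outside the grips. The +6 N y force says the left finger touches first, so I shift the tool toward +y to centre it.

Emit:
arm_command(
  targets=[
    [0, 0.15, -0.2, 0, 0, 0, -0.5],
    [0, 0.15, -0.2, 0, 0, 0, -0.5],
  ],
)

```text
t: 11.6
tool_pos: [0.4398, -0.0418, -0.0039]
tool_rot: [0.304, -3.127, -0.001]
contact_force: [0.9, -5.4, -3.4]
opening: 0.064
```

Emit:
arm_command(
  targets=[
    [0, 0, -0.1, 0, 0, 0, -0.48],
    [0, 0, -0.1, 0, 0, 0, -0.45],
    [0, 0, -0.1, 0, 0, 0, -0.4],
    [0, 0, -0.1, 0, 0, 0, -0.35],
  ],
)

```text
t: 12.0
tool_pos: [0.4393, -0.0421, -0.0024]
tool_rot: [0.304, -3.125, -0.0]
contact_force: [-5.3, -1.6, 5.3]
opening: 0.0581
```

Balanced now, with the opening at 58 mm and both handles moving. Closing through the dead point.

Emit:
arm_command(
  targets=[
    [0, 0, 0, 0, 0, 0, -0.25],
    [0, 0, 0, 0, 0, 0, -0.1],
    [0, 0, 0, 0, 0, 0, 0.05],
    [0, 0, 0, 0, 0, 0, 0.2],
    [0, 0, 0, 0, 0, 0, 0.35],
    [0, 0, 0, 0, 0, 0, 0.5],
    [0, 0, 0, 0, 0, 0, 0.5],
    [0, 0, 0, 0, 0, 0, 0.5],
  ],
)

```text
t: 12.8
tool_pos: [0.4398, -0.0421, -0.002]
tool_rot: [0.304, -3.126, -0.0]
contact_force: [-1.2, 0.6, 4.2]
opening: 0.0237
```

Run:
```python
from h import *
o=monitor.get_obs(); print(o["t"],o["tool_pos"],o["contact_force"],o["opening"])
snap("side","side12"); crop("side12",200,310,140,250,5,"c21")
```

```text
12.8 [ 0.43979123 -0.04206588 -0.00201939] [-1.23011218  0.63144484  4.19055303] 0.023685571263475407
```

View pics/c21.png

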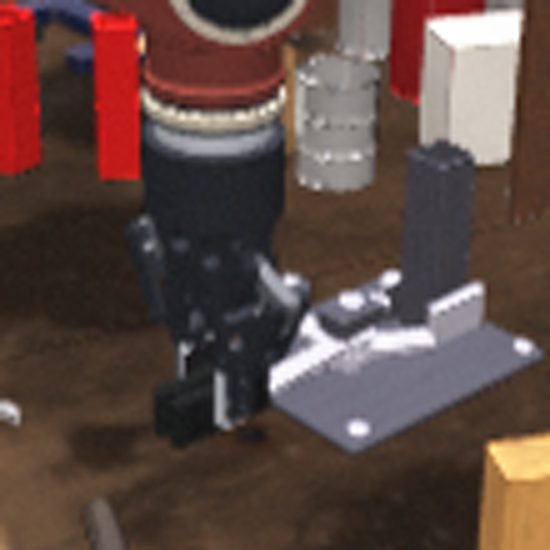

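The handles are shut and the tube stands upright, held by the jaws (crop (435,240)). Releasing and retreating.

Emit:
arm_command(
  targets=[
    [0, 0, 0, 0, 0, 0, 0.2],
    [0, 0, 0, 0, 0, 0, -0.2],
    [0, 0, 0, 0, 0, 0, -0.8],
    [0, 0, 0, 0, 0, 0, -0.9],
    [0, 0, 0, 0, 0, 0, -0.9],
    [0, 0, 0, 0, 0, 0, -0.9],
    [0, 0, -3, 0, 0, 0, -0.9],
    [0, 0, -7, 0, 0, 0, -0.9],
    [0, 0, -11, 0, 0, 0, -0.9],
    [0, 0, -15, 0, 0, 0, -0.9],
    [0, 0, -19, 0, 0, 0, -0.9],
  ],
)

```text
t: 13.95
tool_pos: [0.4397, -0.042, 0.1897]
tool_rot: [0.304, -3.126, 0.0]
contact_force: [1.3, -0.8, 0.4]
opening: 0.0809
```

Emit:
arm_command(
  targets=[
    [0, 4, 0, 0, 0, 0, -0.9],
    [0, 8, 0, 0, 0, 0, -0.9],
    [0, 12, 0, 0, 0, 0, -0.9],
    [0, 16, 0, 0, 0, 0, -0.9],
    [0, 20, 0, 0, 0, 0, -0.9],
    [0, 20, 0, 0, 0, 0, -0.9],
    [0, 20, 0, 0, 0, 0, -0.9],
  ],
)

```text
t: 14.65
tool_pos: [0.4009, 0.1548, 0.1896]
tool_rot: [0.308, -3.126, 0.001]
contact_force: [0.4, 0.5, -0.5]
opening: 0.0812
```

Run:
```python
from h import *
o=monitor.get_obs(); print(o["t"],o["tool_pos"],o["contact_force"],o["opening"])
snap("side","side13"); crop("side13",200,350,130,280,4,"c22")
snap("top","top13"); crop("top13",220,300,165,275,5.4,"c23")
d=load("top13");e=load("top0")
for D in(e,d):
  z=D["depth"]; v,u=np.nonzero(z>0); c=np.linalg.inv(D["K"])@np.vstack([u,v,np.ones(len(u))])*z[v,u]; X=(D["R"].T@(c-D["t"][:,None])).T
  m=(abs(X[:,0]-.5)<.1)&(abs(X[:,1]+.24)<.09)&(X[:,2]>.1)&(X[:,2]<.125); print("block top",X[m].mean(0),m.sum())
  m=(abs(X[:,0]-.61)<.05)&(abs(X[:,1]+.01)<.05)&(X[:,2]>.118)&(X[:,2]<.14)
  if m.sum():print("tube top",X[m].mean(0),m.sum())
```

```text
14.65 [0.4008942  0.15476786 0.18955851] [ 0.38154795  0.49860348 -0.50316968] 0.08116531013761284
block top [ 0.48903383 -0.27116422  0.1098619 ] 194
block top [ 0.48897847 -0.2712996   0.11012144] 193
tube top [ 0.61250996 -0.00832666  0.12718405] 45
```

View pics/c22.png

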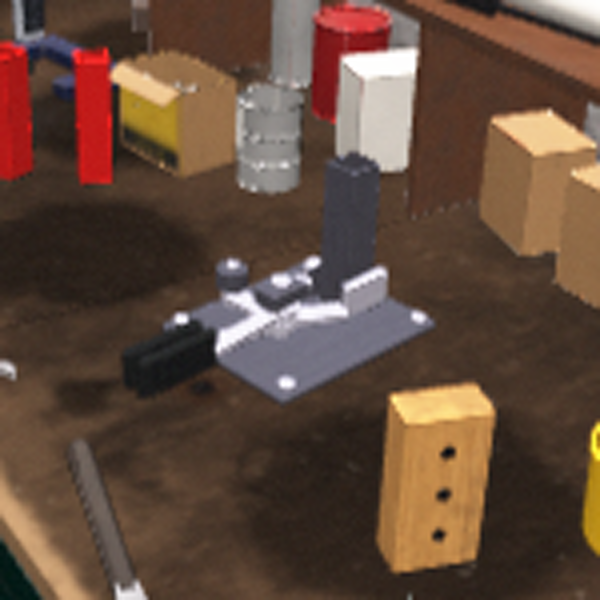

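View pics/c23.png

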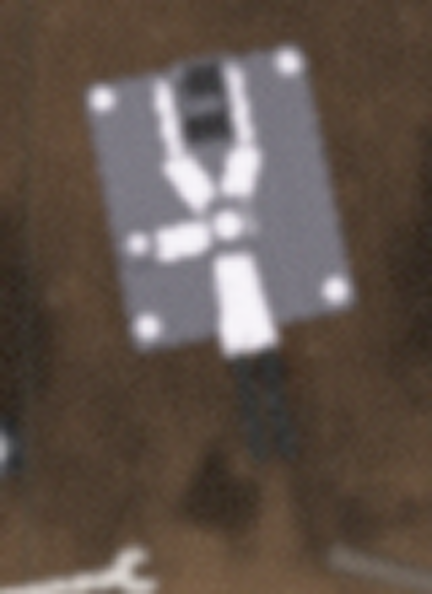

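The tongs stay shut with the grips together and the jaws on the upright tube. The tube's top is at (0.6125, -0.008, 0.127) and the block hasn't moved. Handing in.

Run:
```python
from h import *
print(ctrl.finish_job())
```

```text
the job is handed in; nothing more can be done
None
```

I stood the dark steel tube upright between the open jaws and let go of it. Then I squeezed both handles until the tongs snapped shut, and they stayed locked on the tube after I released them. I moved the arm clear and handed the job in at about 15 s; no verdict was reported.

**Last checks:**
- **Tube:** it is upright, with its top at about (0.6125, -0.008, 0.127) m. That puts it about 71 mm from the pivot and about 1 mm off the tongs' middle line.
- **Tongs:** the grips are still shut and the jaws are parallel on the tube. I judged the lock from the pictures and did not measure the closing angle.
- **Block:** it has moved less than 0.2 mm.
- **Robot:** it touches nothing; the contact force is only noise, below 1 N.

**What disagreed:**
- **Fingertip height:** with the fingers open, the cameras showed the tips about 32 mm higher than the reported TCP and the stated finger sizes imply. I went by the cameras when lowering the fingers around the handles.
- **Opening when locked:** the gripper read 23.7 mm across the locked grips, against the 26 mm given. I did not resolve this.
- **First touch on the handles:** only the left finger made contact, with about 6 N sideways. I re-centred the tool before squeezing, and the sideways force fell to about 1.6 N.

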